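# Set the polarizer lever to the index clip and take the reading

## Task

Set the polarizer and take its reading with the fingertips, gripping nothing: gently push the upright pin of the ring's lever round its arc until the lever's arm stands over the middle of the index clip on the scale. Then, leaving the lever at that setting, press the push button on the readout box fully down and let it come up again. Leave the two bottles and the timer where they stand.

Things in the scene. Friction and masses are not known exactly. Their poses are not given: they have to be found in the camera images.
- stand: Fixed polarizer stand: aluminium scale disc of radius 68 mm, face 68 mm above the bench, on a boom from a column on a dark foot plate. Origin: on the bench, on the vertical axis of ring and disc; z up. Lever on its -x side (right and near), foot (105 x 120 mm) on its +x side, 125 mm from the axis. Turned only about z, yaw 0.8 to 1.15. Keep the arm right of the hose that arches up left of it.
- polarizer_ring (a joint): Angle in rad of the black ring (radius 43 mm, top 79 mm above the bench) with its lever, about the stand's vertical axis, counter-clockwise from above. At 0 the lever points along the stand's -x; at angle a it points along (-cos a, -sin a) in the stand's frame. Stops at -0.8 and 0.8. It turns stiffly (about 1.5 N at the pin) and stays where it is left. Starts between -0.45 and -0.25.
- lever_pin (a point): Centre of the lever's upright black pin, 105 mm above the bench, 85 mm from the ring's axis. The pin is 12 mm in diameter and runs from 85 to 124 mm above the bench; it stands 11 mm clear outside the scale disc and has free space all round. Turns with the ring.
- lever_pointer (a point): Point on the lever's steel arm (6 mm wide, 79 to 85 mm above the bench) at 65 mm from the ring's axis, where the arm passes over the clip. Turns with the ring.
- clip_mark (a point): Middle of the upper face of the dark steel index clip, which grips the rim of the scale disc and does not move: 11 mm wide along the rim, 18 mm radially, upper face 72.5 mm above the bench, this point 65 mm from the ring's axis; the lever arm passes 6 mm above it. The clip's angle, counted like the ring's, lies between 0.1 and 0.4.
- read_button_top (a point): Middle of the top of the round grey push button (24 mm diameter) on the readout box, a fixed grey housing 60 x 85 mm, 38 mm high, with a black window beside the button, right of and nearer than the lever. It is pressed straight down. The tall cabinet to the right has a corner 0.4 m ahead and 0.35 m right of the robot: draw the arm in to swing past it.
- read_button (a joint): Travel of the button in m: 0 up, 0.006 fully down. A spring lifts it again; fully down takes about 4 N.
- small_bottle: Small amber bottle with white cap, 29 mm diameter, 60 mm tall, loose, between the head and the tall instrument on the right. Origin: centre of its underside. To be left alone.
- amber_bottle: Amber bottle with white cap, 41 mm diameter, 85 mm tall, loose, to the robot's left of the lever. Origin: centre of its underside. To be left alone.
- bench_timer: White bench timer 26 x 64 x 60 mm, loose, left of the lever. Origin: centre of its underside. To be left alone.
- hose_arc: Stiff grey hose 20 mm thick, part of the room, fixed: lies on the bench under the stand's disc, then rises about 0.3 m ahead of the robot and 0.06 m to its left into an arch 0.8 m high that runs away from the robot. Keep the arm on its right. Origin without use.
Things that resemble listed ones, but are neither listed nor needed, are in the scene too. Leave any green look-alike of the part that bears read_button_top alone.

How it is judged:
By the outcome, as a careful person would: the job done as asked, in the order asked, and still so for the second after the job is handed in, with the robot touching nothing.
It also fails if it takes over 45 s, if anything falls off the work surface, if the arm or the gripper's body presses on something with over 40 N, if the wrist force passes 120 N, or if a joint passes its speed limit or range.

## Robot

A 6-joint arm with a two-finger parallel gripper is mounted at the origin on the work surface; the furniture and walls round the work are solid. World frame = base frame: x ahead of the robot, y to its left, z up, the work surface at z = 0. Lengths are in m, angles in rad, forces in N, time in s.
With the tool pointing down it reaches from about 0.35 to 0.975 m from the base axis. Payload 4.9 kg.
Tool frame: the origin (TCP) lies midway between the tips of the shut fingers; the grasp point (between the pads) lies ctrl.grip_depth behind it (ctrl.grip_depth is the distance from the TCP to the grasp point, in m); z points along the fingers, y is the line along which they close (so a half turn about z gives the same grasp; the last joint's range is limited). The gripper opens to 85 mm and grips with 20 to 120 N. Pads are 22 mm wide; open, the fingers measure 114 mm over their backs; the gripper's body (76 mm by 85 mm) begins 54 mm behind the grasp point. The pads swing forward as they close: fully open they stand 13 mm farther back than shut.
Start: joints at [-1.267, 0.053, 1.613, -0, 1.476, -0.119], TCP at [0.256, -0.57, 0.231] pointing down, gripper open.
Joint ranges: [-3.01, 3.01], [-1.01, 2.22], [0.06, 2.58], [-1.02, 4.17], [0.09, 2.62], [-3.14, 3.14]. Speed limits (rad/s): [2.57, 2.57, 3.14, 3.14, 3.14, 3.14].

## Interface

Orientations are given as a rotation vector (axis times angle).
In Python, from station import ctrl, get_image, camera_model gives the robot as it stands. The module is installed in compiled form; this text tells all that it offers.
- The arm moves only by the shell command python3 -m crank 'ROWS' [FORCE]. ROWS is JSON, a list of rows, each a list of 7 numbers: the shift along the tool's x, y, z in mm, then the turn, a rotation vector about the tool's x, y, z in rad, then the opening, from -1 (shut) to 1 (fully open). A call has exactly 10 rows; each row shifts and turns the commanded pose from where the row before left it, along the tool's axes as they then stand; what a row does not reach is not made up. A row lasts 1/12 s, in which the tool goes at most 41.7 mm and 7.16 degrees, less where a joint would pass 70% of its speed; a pose out of reach is approached as far as the arm can. A call with a gripper value outside its range is refused whole. The fingers move at their own pace and stop on an object; FORCE is the grip in N (left out, the last holds). Time passes only in rows, so rows that do not move let the fingers close, or fill a call up. It gives the time, the measured TCP pose, the force, the opening and the grip force at its end, in the units of the state.
- ctrl.get_obs(): the state, without advancing time (a new reading comes with each control period).
- get_image(name): name is "scene" or "top" or "wrist"; returns the picture (480x640x3 uint8, red, green, blue); there is no depth.
- camera_model(name): a dict with "vertical_fov" (degrees; the focal length in pixels is half the picture's height over the tangent of half this angle, whatever the lens; pixels are square), "cx", "cy" (the principal point, pixels), "k1" (the pictures are not rectified: a ray, as slopes to the right and down, at radius r is drawn at 1 + k1 r^2 times it, then the intrinsics apply), "R" (3x3) and "t" (3): a world point X has camera coordinates R X + t; the wrist camera has in their place "hand_eye" (4x4, takes a point from camera to tool coordinates, whose origin is the TCP and whose axes are the flange's). Camera axes: x right, y down, z forward; pixel columns grow to the right and rows downward; lengths in m; the calibration is good to about 2 mm. A picture is of the moment at which its call begins: read the wrist's pose just before it. camera_model takes no time and is no camera call.
- ctrl.finish_job(): hands the job in; it is judged then, once.
The state is a dict: "t": time; "q": joint angles; "dq": joint speeds; "effort": joint torques, N m; "tool_pos": TCP position; "tool_rot": TCP orientation; "contact_force": force on the tool from outside, world axes, zero at the start; "wrist_torque": the same for the moment, N m; "opening": finger opening in m; "grip_force": force on a finger pad.
Only numpy, scipy, OpenCV 4.12 (cv2) and the standard library are available. Lean on these libraries where they do the work, as an engineer would, in place of code of your own. Each camera call takes 0.05 s, during which the arm holds its last target. There are 200 camera calls.

## Working session

There is one attempt and no reset: what is moved stays moved. The work goes in short steps, Python scripts to look and compute and a shell command to move; the robot and the scene stay as the last step left them, time stands still between calls to the robot, and variables do not carry over. Pictures are saved under pics/ and viewed, at most 10 in all, crops included, and the job is handed in when it is done.

```bash
mkdir -p pics
cat > h.py <<'E'
import numpy as np, cv2
from station import ctrl, get_image, camera_model
from scipy.spatial.transform import Rotation as Ro
def cam(n):
    m=camera_model(n); f=240/np.tan(np.radians(m["vertical_fov"])/2)
    if n=="wrist":
        o=ctrl.get_obs(); T=np.eye(4); T[:3,:3]=Ro.from_rotvec(o["tool_rot"]).as_matrix(); T[:3,3]=o["tool_pos"]
        W=np.linalg.inv(T@np.array(m["hand_eye"])); R,t=W[:3,:3],W[:3,3]
    else: R,t=np.array(m["R"]),np.array(m["t"])
    return f,m["cx"],m["cy"],m["k1"],R,t
def proj(c,X):
    f,cx,cy,k,R,t=c; p=np.atleast_2d(X)@R.T+t; s=p[:,:2]/p[:,2:]; s=s*(1+k*(s**2).sum(1,keepdims=True)); return s*f+[cx,cy]
def onz(c,uv,z):
    f,cx,cy,k,R,t=c; d=(np.array(uv,float)-[cx,cy])/f; s=d.copy()
    for _ in range(30): s=d/(1+k*(s@s))
    o=-R.T@t; v=R.T@np.r_[s,1]; return o+v*(z-o[2])/v[2]
E
python3 - <<'E'
from h import *
for n in("top","scene"):
    cv2.imwrite(f"pics/{n}0.png",get_image(n)[:,:,::-1]); c=cam(n); print(n,c[:4],-c[4].T@c[5])
o=ctrl.get_obs(); print(o["tool_pos"],o["tool_rot"],o["t"],ctrl.grip_depth)
E
```

```text
top (np.float64(571.3516365233522), 319.66805026617214, 241.16154717309493, -0.08384093381521933) [ 0.39997166 -0.05953958  1.01809348]
scene (np.float64(570.2990093394629), 324.4651023487341, 242.82195883177107, -0.016761121698701305) [0.0140265  0.52603513 0.71982599]
[ 0.25627931 -0.56941335  0.23014998] [-3.06980628e+00 -6.58769201e-01  2.24680072e-04] 0.1 0.0187
```

View pics/top0.png

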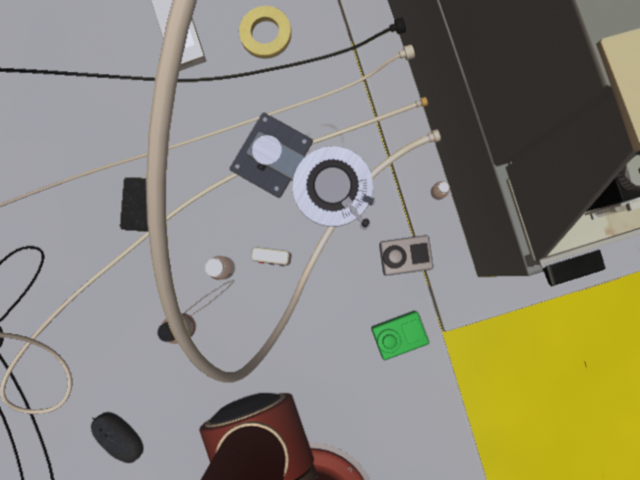

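View pics/scene0.png

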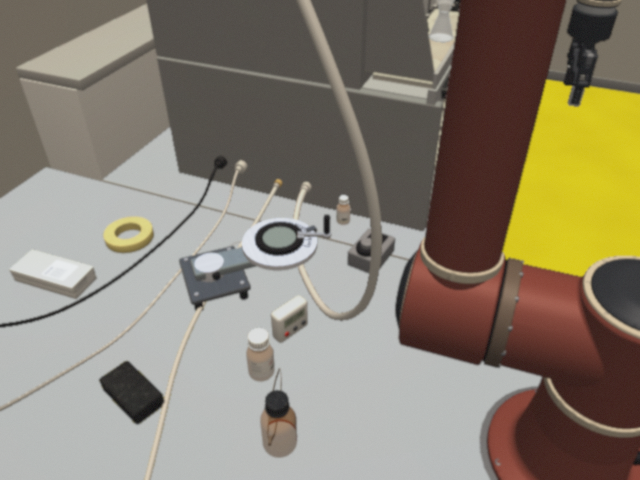

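Run:
```python
from h import *
im=cv2.imread("pics/top0.png")[135:285,285:445]
cv2.imwrite("pics/crop1.png",cv2.resize(im,(800,750))[:,:] if 0 else cv2.resize(im,(640,600),interpolation=cv2.INTER_CUBIC))
```

```text
(no output)
```

View pics/crop1.png

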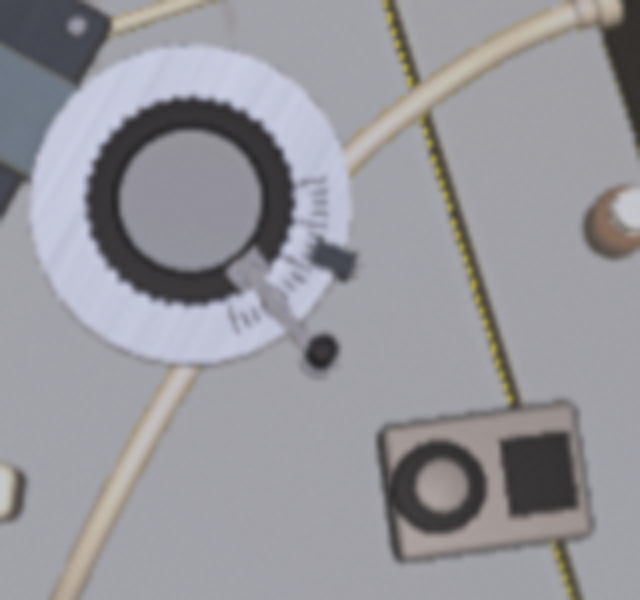

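Run:
```python
from h import *
from scipy.optimize import least_squares
c=cam("top")
P=lambda x,y:(285+(x+.5)/4-.5,135+(y+.5)/4-.5)
ctr=[onz(c,P(191,205),.068)[:2]]
L,R,T,B=[onz(c,P(*p),.068) for p in((30,205),(352,205),(191,45),(191,366))]
print("disc",ctr,[(L[1]+R[1])/2,(T[0]+B[0])/2], (L-R)[1]/2,(T-B)[0]/2)
A=ctr[0]
pin=onz(c,P(322,349),.124)[:2]; clip=onz(c,P(335,260),.0725)[:2]; btn=onz(c,P(442,486),.045)[:2]
arm=onz(c,P(289,320),.085)[:2]
for n,p in(("pin",pin),("clip",clip),("btn",btn),("arm",arm)): d=p-A; print(n,p,np.hypot(*d),np.arctan2(d[1],d[0]))
foot=onz(c,(271,155),.01)[:2]; d=foot-A; print("foot",np.hypot(*d),np.arctan2(d[1],d[0]))
sb=onz(c,(441,190),.05); print(sb)
```

```text
disc [array([ 0.55761954, -0.0552662 ])] [np.float64(-0.05514128044089025), np.float64(0.5578511937407448)] 0.06755156926696665 0.06806358079983743
pin [ 0.48953165 -0.10511791] 0.0843869353624282 -2.509602652048845
clip [ 0.53172218 -0.11447127] 0.06462131290906538 -1.9831378617847806
btn [ 0.43733785 -0.1580546 ] 0.15821864463201726 -2.4344549521940806
arm [ 0.50581758 -0.09401754] 0.06469242215035845 -2.499329750496106
foot 0.12905874062090947 1.0013669773457363
[ 0.54741768 -0.2401789   0.05      ]
```

Candidates:
- **Grey box:** its button is at px (395.5, 256.5). It is grey and stands right of and nearer than the lever, so it is the one meant.
- **Green box:** at px (400, 335). It is the look-alike and I leave it alone.

The enlarged crop shows the lever pin at px (365.5, 222) and the clip at (368.5, 200). The lever therefore has to turn about +0.52 rad. I shut the fingers and draw in past the cabinet corner.

```bash
python3 -m crank '[[11.5,-27.7,0,0,0,0,-1],[11.5,-27.7,0,0,0,0,-1],[11.5,-27.7,0,0,0,0,-1],[11.5,-27.7,0,0,0,0,-1],[11.5,-27.7,0,0,0,0,-1],[11.5,-27.7,0,0,0,0,-1],[11.5,-27.7,0,0,0,0,-1],[0,0,0,0,0,-0.12,-1],[0,0,0,0,0,-0.12,-1],[0,0,0,0,0,-0.12,-1]]' 20
```

```text
t: 0.93
tool_pos: [0.2502, -0.3593, 0.231]
tool_rot: [-2.9, -1.208, 0.0]
contact_force: [0.1, -0.6, 0.0]
opening: -0.0002
grip_force: 0.0
```

```bash
python3 -m crank '[[0,0,0,0,0,-0.103,-1],[31.3,-5.3,3,0,0,0,-1],[31.3,-5.3,3,0,0,0,-1],[31.3,-5.3,3,0,0,0,-1],[31.3,-5.3,3,0,0,0,-1],[31.3,-5.3,3,0,0,0,-1],[31.3,-5.3,3,0,0,0,-1],[31.3,-5.3,3,0,0,0,-1],[31.3,-5.3,3,0,0,0,-1],[31.3,-5.3,3,0,0,0,-1]]'
```

```text
t: 1.77
tool_pos: [0.3918, -0.1101, 0.2038]
tool_rot: [-2.838, -1.346, 0.0]
contact_force: [1.0, -0.2, 0.1]
opening: -0.0001
grip_force: 0.0
```

```bash
python3 -m crank '[[22,9,0,0,0,0,-1],[22,9,0,0,0,0,-1],[21.6,9.4,0,0,0,0,-1],[0,0,18,0,0,0,-1],[0,0,18,0,0,0,-1],[0,0,18,0,0,0,-1],[0,0,18,0,0,0,-1],[0,0,18,0,0,0,-1],[0,0,18,0,0,0,-1],[0,0,0,0,0,0,-1]]'
python3 - <<'E'
from h import *
c=cam("wrist"); im=get_image("wrist"); cv2.imwrite("pics/w1.png",im[:,:,::-1])
A=np.array([.5577,-.0553]); U=lambda a,r,z:np.r_[A+r*np.array([np.cos(a),np.sin(a)]),z]
print(proj(c,[U(-2.505,.085,.124),U(-1.983,.065,.0725),np.r_[A,.079],[.4373,-.158,.045],ctrl.get_obs()["tool_pos"]]))
E
```

```text
t: 2.6
tool_pos: [0.4511, -0.0772, 0.0918]
tool_rot: [-2.833, -1.344, 0.009]
contact_force: [-1.4, 0.2, -0.7]
opening: -0.0002
grip_force: 0.0
[[465.99815223 357.27639885]
 [519.56266633 249.5800754 ]
 [505.1861328   95.12850299]
 [392.48691723 388.89200733]
 [323.03469846 316.98218679]]
```

View pics/w1.png

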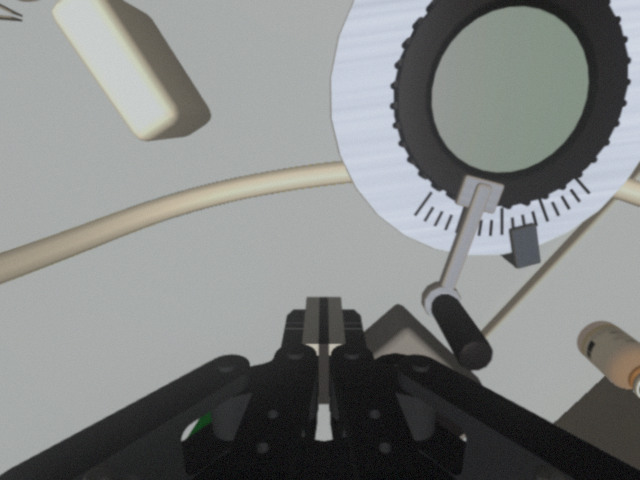

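The wrist view shows the shut tips at (323, 317) and the pin top at (472, 352), free to the right along tool +y. The clip is at (525, 245), and nothing stands in the way. I push along +y.

```bash
python3 -m crank '[[0,8,-1,0,0,0,-1],[0,8,-1,0,0,0,-1],[0,4,-1,0,0,0,-1],[0,4,0,0,0,0,-1],[0,4,0,0,0,0,-1],[0,4,0,0,0,0,-1],[0,4,0,0,0,0,-1],[0,4,0,0,0,0,-1],[0,4,0,0,0,0,-1],[0,4,0,0,0,0,-1]]'
```

```text
t: 3.48
tool_pos: [0.4914, -0.1088, 0.0989]
tool_rot: [-2.838, -1.346, 0.001]
contact_force: [-2.0, 0.4, 0.1]
opening: -0.0002
grip_force: 0.9
```

```bash
python3 -m crank '[[0,4,0,0,0,0,-1],[0,4,0,0,0,0,-1],[0,3,0,0,0,0,-1],[0,3,0,0,0,0,-1],[0,0,0,0,0,0,-1],[0,0,0,0,0,0,-1],[0,0,0,0,0,0,-1],[0,0,0,0,0,0,-1],[0,0,0,0,0,0,-1],[0,0,0,0,0,0,-1]]'
python3 - <<'E'
from h import *
im=get_image("wrist"); cv2.imwrite("pics/w2.png",im[:,:,::-1])
E
```

```text
t: 4.32
tool_pos: [0.5025, -0.1176, 0.0996]
tool_rot: [2.838, 1.346, 0.001]
contact_force: [-0.1, -0.5, 0.7]
opening: 0.0002
grip_force: 0.0
```

View pics/w2.png

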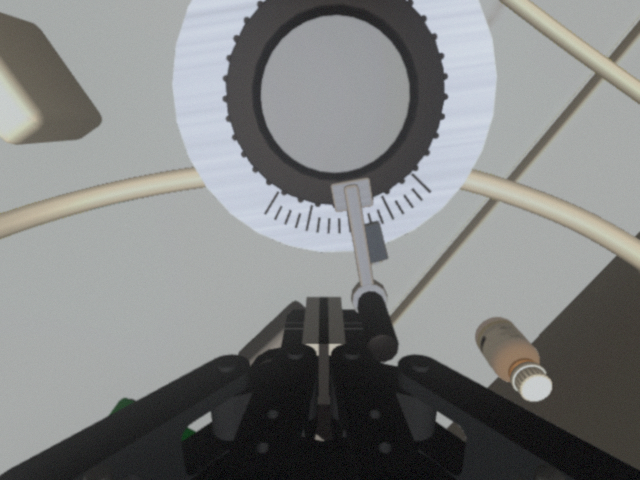

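```bash
cat > ang.py <<'E'
from h import *
from scipy.optimize import least_squares
def axis(c,l,r,b):
    t=np.linspace(0,2*np.pi,720)
    def f(a):
        p=proj(c,np.c_[a[0]+.068*np.cos(t),a[1]+.068*np.sin(t),0*t+.068]); return [p[:,0].min()-l,p[:,0].max()-r,p[:,1].max()-b]
    s=least_squares(f,[.5577,-.0553],x_scale=.01,diff_step=1e-4); print("axis",s.x,"res",s.fun); return s.x
def pol(c,A,uv,z): d=onz(c,uv,z)[:2]-A; return np.round([np.hypot(*d),np.arctan2(d[1],d[0])],4)
E
python3 - <<'E'
from ang import *
c=cam("wrist"); A=axis(c,173,497,252)
print("arm",pol(c,A,(358.5,245),.085),pol(c,A,(355,220),.085),pol(c,A,(363,270),.085))
print("clip right edge",pol(c,A,(381,222),.0725),pol(c,A,(387,259),.0725))
im=cv2.imread("pics/w2.png")[170:310,280:440]; cv2.imwrite("pics/c2.png",cv2.resize(im,None,fx=4,fy=4,interpolation=cv2.INTER_CUBIC))
E
```

```text
axis [ 0.56045601 -0.0562014 ] res [-1.39012684  1.39462469  0.37145174]
arm [ 0.0598 -2.0902] [ 0.0489 -2.0888] [ 0.0712 -2.0853]
clip right edge [ 0.0562 -1.8778] [ 0.0738 -1.9207]
```

View pics/c2.png

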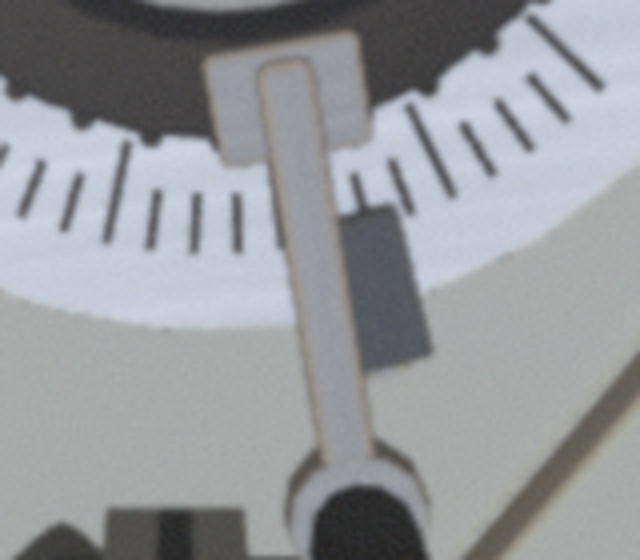

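The crop shows the arm at −2.088 rad and the clip at −1.984 rad, which agrees with the top view. About 0.104 rad is left, or roughly 8.6 mm along +y, so I push slowly and a little short of that.

```bash
python3 -m crank '[[0,1.5,0,0,0,0,-1],[0,1.5,0,0,0,0,-1],[0,1.5,0,0,0,0,-1],[0,1.5,0,0,0,0,-1],[0,1.5,0,0,0,0,-1],[0,0,0,0,0,0,-1],[0,0,0,0,0,0,-1],[0,0,0,0,0,0,-1],[0,0,0,0,0,0,-1],[0,0,0,0,0,0,-1]]'
python3 - <<'E'
from h import *
im=get_image("wrist"); cv2.imwrite("pics/w3.png",im[:,:,::-1])
cv2.imwrite("pics/c3.png",cv2.resize(im[170:310,260:420,::-1],None,fx=4,fy=4,interpolation=cv2.INTER_CUBIC))
g=im.astype(int).sum(2)[80:100]; 
for r in (0,10,19): 
    e=np.abs(np.diff(g[r])); print(80+r,[(i,e[i]) for i in np.where(e>70)[0]])
E
```

```text
t: 5.2
tool_pos: [0.5081, -0.1224, 0.0993]
tool_rot: [2.838, 1.346, -0.0]
contact_force: [-0.4, -0.4, -0.6]
opening: 0.0
grip_force: 0.2
80 [(np.int64(63), np.int64(103)), (np.int64(205), np.int64(71)), (np.int64(206), np.int64(124)), (np.int64(207), np.int64(156)), (np.int64(241), np.int64(99)), (np.int64(242), np.int64(136)), (np.int64(388), np.int64(80)), (np.int64(389), np.int64(126)), (np.int64(390), np.int64(72)), (np.int64(424), np.int64(168)), (np.int64(425), np.int64(144)), (np.int64(576), np.int64(96)), (np.int64(593), np.int64(73))]
90 [(np.int64(70), np.int64(84)), (np.int64(203), np.int64(103)), (np.int64(204), np.int64(111)), (np.int64(240), np.int64(90)), (np.int64(241), np.int64(136)), (np.int64(390), np.int64(120)), (np.int64(391), np.int64(88)), (np.int64(424), np.int64(114)), (np.int64(425), np.int64(175)), (np.int64(426), np.int64(71)), (np.int64(568), np.int64(78))]
99 [(np.int64(76), np.int64(74)), (np.int64(77), np.int64(74)), (np.int64(206), np.int64(126)), (np.int64(207), np.int64(171)), (np.int64(240), np.int64(77)), (np.int64(241), np.int64(151)), (np.int64(389), np.int64(95)), (np.int64(390), np.int64(124)), (np.int64(391), np.int64(78)), (np.int64(423), np.int64(146)), (np.int64(424), np.int64(198)), (np.int64(425), np.int64(93)), (np.int64(560), np.int64(88))]
```

View pics/c3.png

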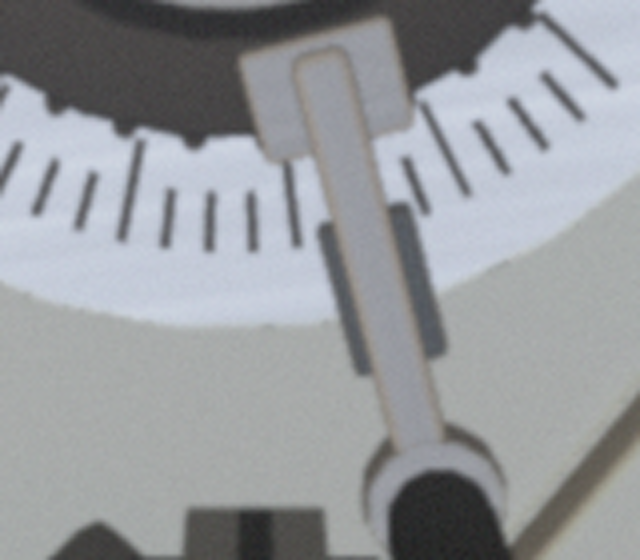

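Run:
```python
from ang import *
c=cam("wrist"); P=lambda x,y:(260+(x+.5)/4-.5,170+(y+.5)/4-.5)
# axis via ring outer at z=.079: edges ~ (204.5..425) incl teeth
t=np.linspace(0,2*np.pi,720)
A=least_squares(lambda a:(lambda p:[p[:,0].min()-204.5,p[:,0].max()-425])(proj(c,np.c_[a[0]+.043*np.cos(t),a[1]+.043*np.sin(t),0*t+.079])),[.5605,-.0562],diff_step=1e-4,x_scale=.01)
print(A.x,A.fun)
for A in(A.x,np.array([.5605,-.0562])):
    print("arm",[pol(c,A,P(*p),.085) for p in((377,289),(337,130),(414,440))],"clip",pol(c,A,P(382,289),.0725),[pol(c,A,P(*p),.0725) for p in ((340,300),(424,278))])
```

```text
[ 0.55906332 -0.05669468] [4.26325641e-13 1.13686838e-13]
arm [array([ 0.0588, -1.9782]), array([ 0.0414, -1.9699]), array([ 0.0763, -1.9839])] clip [ 0.0629 -1.9707] [array([ 0.063 , -2.0482]), array([ 0.0632, -1.8937])]
arm [array([ 0.0598, -1.9969]), array([ 0.0424, -1.9966]), array([ 0.0774, -1.9984])] clip [ 0.064  -1.9884] [array([ 0.0642, -2.0646]), array([ 0.0641, -1.9125])]
```

The arm is within about 0.5 mm of the clip's middle. I nudge it 0.5 mm more, then back straight off and rise.

```bash
python3 -m crank '[[0,0.5,0,0,0,0,-1],[0,0,0,0,0,0,-1],[0,-4,0,0,0,0,-1],[0,-10,0,0,0,0,-1],[0,-15,0,0,0,0,-1],[0,-15,-10,0,0,0,-1],[0,-10,-20,0,0,0,-1],[0,0,-30,0,0,0,-1],[0,0,0,0,0,0,-1],[0,0,0,0,0,0,-1]]'
python3 - <<'E'
from h import *
a=get_image("wrist"); b=get_image("top")
c=cam("wrist"); print(proj(c,[[.4373,-.158,.045],[.53,-.115,.0725]]))
cv2.imwrite("pics/w4.png",a[:,:,::-1]); cv2.imwrite("pics/t4.png",b[:,:,::-1])
x=cv2.resize(b[155:255,325:425,::-1],(400,400),interpolation=cv2.INTER_CUBIC)
y=cv2.resize(a[:,:,::-1],(400,300)); y=cv2.copyMakeBorder(y,0,100,0,0,0)
cv2.imwrite("pics/m4.png",np.hstack([x,y]))
E
```

```text
t: 6.08
tool_pos: [0.4677, -0.0885, 0.1618]
tool_rot: [2.835, 1.345, 0.006]
contact_force: [0.3, 0.6, 0.5]
opening: 0.0002
grip_force: 0.0
[[351.30094698 331.09635692]
 [432.3660034  217.80786267]]
```

View pics/m4.png

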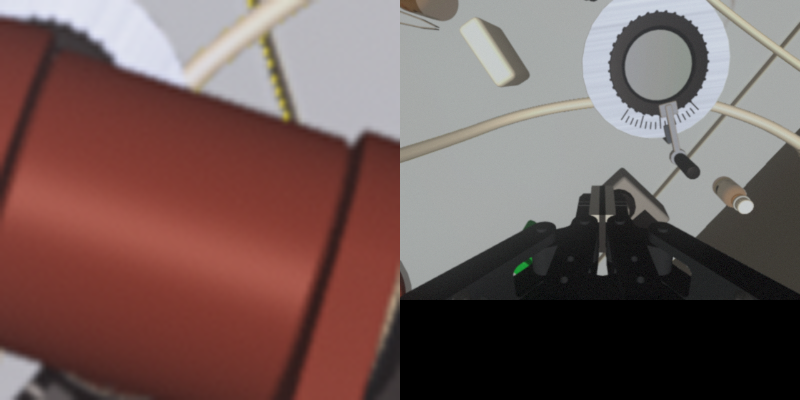

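```bash
python3 -m crank '[[0,0,-20,0,0,0,-1],[-22.6,1.7,-4,0,0,0,-1],[-22.6,1.7,-4,0,0,0,-1],[-22.6,1.7,-4,0,0,0,-1],[-22.6,1.7,-4,0,0,0,-1],[-22.6,1.7,-4,0,0,0,-1],[-22.6,1.7,-4,0,0,0,-1],[0,0,0,0,0,0,-1],[0,0,0,0,0,0,-1],[0,0,0,0,0,0,-1]]'
python3 - <<'E'
from h import *
c=cam("wrist"); a=get_image("wrist"); b=get_image("top")
cv2.imwrite("pics/w5.png",a[:,:,::-1]); cv2.imwrite("pics/t5.png",b[:,:,::-1])
x=cv2.resize(b[175:235,335:385,::-1],(500,600),interpolation=cv2.INTER_CUBIC)
p=proj(c,[[.4373,-.158,.045],[.53,-.115,.0725]]); print(p)
u,v=p[0].astype(int); v=min(v,410); y=cv2.resize(a[v-100:v+60,u-40:u+40,::-1],(300,600),interpolation=cv2.INTER_CUBIC); print(u-40,v-100)
cv2.imwrite("pics/m5.png",np.hstack([x,y]))
E
```

```text
t: 7.02
tool_pos: [0.3885, -0.1993, 0.202]
tool_rot: [-2.837, -1.345, 0.001]
contact_force: [-0.3, -0.2, 0.1]
opening: -0.0001
grip_force: 0.0
[[337.91773674 137.86073117]
 [414.42053351 -15.59085836]]
297 37
```

View pics/m5.png

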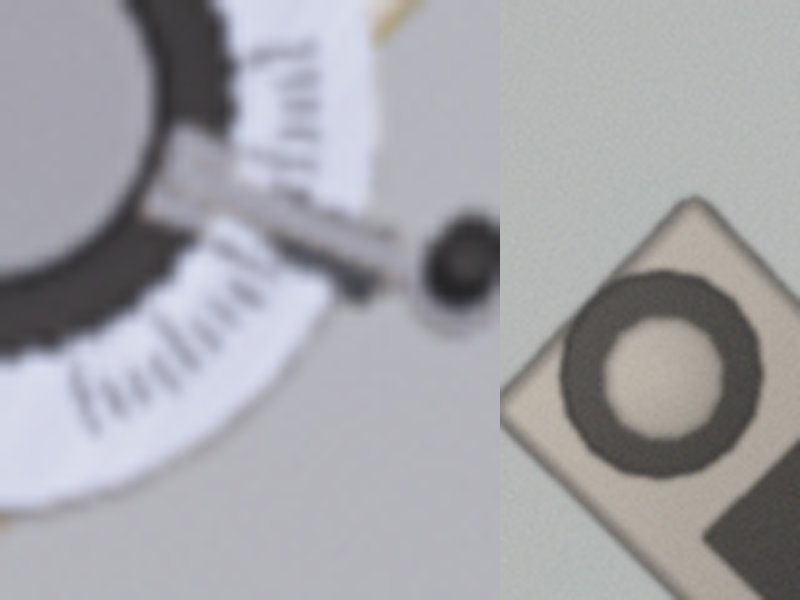

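```bash
cat > prof.py <<'E'
from ang import *
from scipy.ndimage import map_coordinates as mc
def run(im,c,A0):
    g=im.astype(float).mean(2); S=lambda P:mc(g,proj(c,P)[:,::-1].T,order=1)
    t=np.linspace(0,2*np.pi,360,endpoint=False); ok=(np.abs((t+2.0+np.pi)%(2*np.pi)-np.pi)>.45)
    # axis: maximise disc-rim contrast (bright inside, darker outside) at r=.068, away from lever; and ring edge r=.043 z=.079
    def ring(a,r,z): return np.c_[a[0]+r*np.cos(t),a[1]+r*np.sin(t),0*t+z][ok]
    def cost(a):
        v=0
        for r,z,s in((.068,.068,1),(.043,.079,-1)):
            P=ring(a,r-.0015,z); Q=ring(a,r+.0015,z); q=proj(c,P); m=(q[:,0]>5)&(q[:,0]<635)&(q[:,1]>5)&(q[:,1]<300)
            v-=s*(S(P)-S(Q))[m].sum()
        return v
    from scipy.optimize import minimize
    A=minimize(cost,A0,method="Nelder-Mead",options=dict(initial_simplex=[A0,A0+[.002,0],A0+[0,.002]],xatol=1e-5)).x; print("axis",A)
    th=np.arange(-2.2,-1.75,.0125)
    for z in(.0725,.085):
        R=[S(np.c_[A[0]+r*np.cos(th),A[1]+r*np.sin(th),0*th+z]) for r in((.060,.065,.0715) if z<.08 else (.055,.065,.0715))]
        print(z); [print(r.astype(int).tolist()) for r in R]
    print(np.round(th,3).tolist())
    o=-c[4].T@c[5]; print("cam",o)
E
python3 - <<'E'
from prof import *
import h
p=dict(tool_pos=[0.4677,-0.0885,0.1618],tool_rot=[2.835,1.345,0.006])
class F: 
    get_obs=staticmethod(lambda:p)
h.ctrl=F
c=h.cam("wrist"); run(cv2.imread("pics/w4.png"),c,np.array([.5595,-.0562]))
print(onz(c,(0,0),0)[:0])
import importlib
import station; h.ctrl=station.ctrl
print("btn",onz(h.cam("wrist"),(340.5,137.8),.045))
E
```

```text
axis [ 0.55969227 -0.05600068]
0.0725
[200, 201, 201, 199, 201, 201, 201, 202, 198, 179, 129, 91, 87, 89, 89, 87, 88, 110, 139, 151, 152, 154, 154, 152, 154, 165, 188, 199, 201, 201, 201, 200, 201, 201, 201, 200, 202]
[199, 199, 199, 197, 199, 199, 199, 199, 195, 191, 161, 104, 87, 89, 88, 88, 88, 109, 141, 152, 155, 153, 154, 153, 159, 182, 201, 201, 201, 201, 200, 201, 199, 197, 197, 196, 196]
[166, 168, 167, 167, 169, 167, 168, 167, 166, 164, 145, 98, 82, 88, 91, 92, 89, 108, 141, 153, 154, 153, 152, 150, 151, 165, 168, 167, 166, 168, 169, 168, 168, 167, 167, 167, 168]
0.085
[197, 191, 190, 196, 195, 172, 117, 90, 89, 90, 90, 87, 90, 111, 138, 150, 155, 153, 153, 153, 154, 158, 179, 197, 201, 201, 202, 202, 202, 202, 202, 203, 202, 201, 202, 199, 199]
[167, 166, 166, 167, 152, 111, 71, 63, 75, 87, 88, 90, 86, 89, 118, 147, 156, 154, 154, 155, 151, 155, 164, 166, 168, 167, 168, 169, 169, 167, 166, 169, 166, 168, 167, 167, 167]
[169, 166, 165, 167, 166, 167, 168, 167, 167, 168, 166, 166, 163, 139, 114, 140, 151, 155, 154, 153, 152, 158, 167, 166, 167, 167, 167, 167, 165, 166, 168, 167, 168, 167, 168, 168, 168]
[-2.2, -2.188, -2.175, -2.162, -2.15, -2.137, -2.125, -2.112, -2.1, -2.087, -2.075, -2.062, -2.05, -2.037, -2.025, -2.012, -2.0, -1.987, -1.975, -1.962, -1.95, -1.937, -1.925, -1.912, -1.9, -1.887, -1.875, -1.862, -1.85, -1.837, -1.825, -1.812, -1.8, -1.787, -1.775, -1.762, -1.75]
cam [ 0.51539082 -0.03083887  0.30517221]
[]
btn [ 0.43913235 -0.15888543  0.045     ]
```

The arm reads −1.978 rad against −1.986 for the clip. That is about 0.5 mm at the pointer, so the setting is good. Now the button.

```bash
python3 -m crank '[[21,4.2,0,0,0,0,-1],[21,4.2,0,0,0,0,-1],[20.9,4.1,0,0,0,0,-1],[0,0,25,0,0,0,-1],[0,0,25,0,0,0,-1],[0,0,25,0,0,0,-1],[0,0,25,0,0,0,-1],[0,0,25,0,0,0,-1],[0,0,15,0,0,0,-1],[0,0,0,0,0,0,-1]]'
```

```text
t: 7.95
tool_pos: [0.4359, -0.1567, 0.0591]
tool_rot: [-2.832, -1.346, 0.007]
contact_force: [-1.4, 1.1, 0.7]
opening: 0.0001
grip_force: 0.7
```

```bash
python3 -m crank '[[0,0,1.5,0,0,0,-1],[0,0,1.5,0,0,0,-1],[0,0,1.5,0,0,0,-1],[0,0,1.5,0,0,0,-1],[0,0,1.5,0,0,0,-1],[0,0,1.5,0,0,0,-1],[0,0,1,0,0,0,-1],[0,0,0,0,0,0,-1],[0,0,0,0,0,0,-1],[0,0,0,0,0,0,-1]]'
```

```text
t: 8.78
tool_pos: [0.4391, -0.1594, 0.054]
tool_rot: [2.837, 1.346, 0.002]
contact_force: [1.9, 1.1, 4.0]
opening: -0.0001
grip_force: 1.9
```

```bash
python3 -m crank '[[0,0,0.5,0,0,0,-1],[0,0,0.5,0,0,0,-1],[0,0,0.5,0,0,0,-1],[0,0,0.5,0,0,0,-1],[0,0,0,0,0,0,-1],[0,0,0,0,0,0,-1],[0,0,0,0,0,0,-1],[0,0,0,0,0,0,-1],[0,0,0,0,0,0,-1],[0,0,0,0,0,0,-1]]'
```

```text
t: 9.62
tool_pos: [0.4392, -0.1595, 0.0538]
tool_rot: [2.838, 1.346, 0.001]
contact_force: [-2.9, 3.4, 16.4]
opening: 0.0001
grip_force: 8.0
```

At z = 0.054 the force rises from 4 N to 16 N with almost no further travel, so the button is at its stop. I release it and withdraw to the earlier viewing pose.

```bash
python3 -m crank '[[0,0,-2,0,0,0,-1],[0,0,-4,0,0,0,-1],[0,0,-8,0,0,0,-1],[0,0,-26,0,0,0,-1],[0,0,-37,0,0,0,-1],[0,0,-37,0,0,0,-1],[0,0,-38,0,0,0,-1],[-31,-6,0,0,0,0,-1],[-32,-6.5,0,0,0,0,-1],[0,0,0,0,0,0,-1]]'
python3 - <<'E'
from h import *
c=cam("wrist"); a=get_image("wrist"); b=get_image("top"); w=cv2.imread("pics/w5.png")[:,:,::-1]; t=cv2.imread("pics/t5.png")[:,:,::-1]
d=np.abs(b.astype(int)-t).mean(2); print("lever region diff",d[175:235,325:390].max(),d[175:235,325:390].mean(),"box",d[235:280,375:435].mean(),"bottles/timer",d[245:285,200:295].mean(),d[175:205,428:455].mean(), "noise",d[20:60,220:300].mean())
print(ctrl.get_obs()["tool_pos"])
cv2.imwrite("pics/w6.png",a[:,:,::-1]); cv2.imwrite("pics/t6.png",b[:,:,::-1])
cv2.imwrite("pics/m6.png",np.hstack([cv2.resize(b[175:235,335:385,::-1],(400,480),interpolation=cv2.INTER_CUBIC),cv2.resize(a[60:220,270:400,::-1],(390,480))]))
E
```

```text
t: 10.45
tool_pos: [0.3855, -0.2019, 0.2033]
tool_rot: [2.841, 1.341, -0.005]
contact_force: [0.7, 1.0, -0.4]
opening: -0.0002
grip_force: 0.0
lever region diff 2.6666666666666665 0.5634188034188033 box 6.938641975308641 bottles/timer 0.5769298245614035 0.619753086419753 noise 0.5747916666666666
[ 0.38732449 -0.20003772  0.20247098]
```

View pics/m6.png

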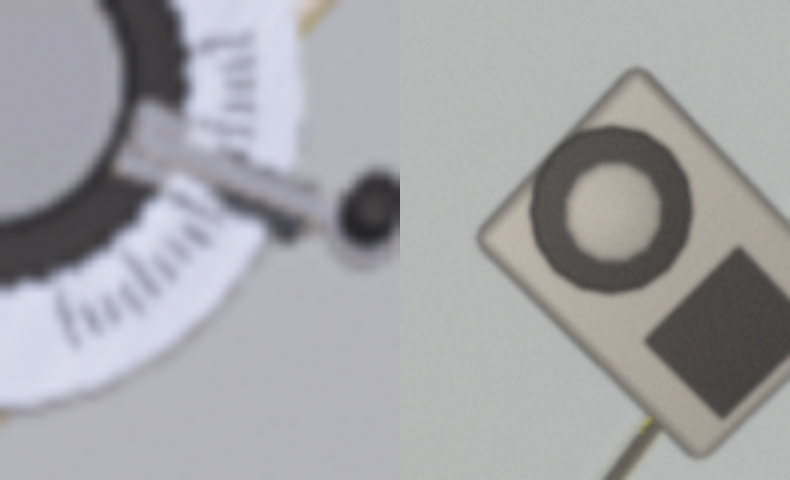

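Run:
```python
from h import *
c=cam("scene"); g=cv2.imread("pics/scene0.png",0)
for z in(.038,.044,.05,.055,.06,.065): print(z,proj(c,[[.438,-.158,z],[.438+.012*.64,-.158-.012*.77,z]]).round(1).tolist())
print(g[222:262:2,352:396:2])
```

```text
0.038 [[366.6, 249.6], [365.9, 245.4]]
0.044 [[366.7, 247.1], [366.1, 243.0]]
0.05 [[366.9, 244.6], [366.2, 240.5]]
0.055 [[367.0, 242.5], [366.4, 238.4]]
0.06 [[367.1, 240.4], [366.5, 236.2]]
0.065 [[367.3, 238.3], [366.6, 234.1]]
[[186 187 187 188 187 188 188 188 183 130 104 111 116 119 140 160 153 127
  111  95  87  83]
 [188 188 187 187 188 187 186 188 183 131 104 111 117 120 137 181 186 180
  177 161 156 145]
 [187 188 186 188 187 188 187 187 185 137 104 108 115 118 121 171 188 187
  188 187 185 184]
 [188 185 188 187 189 187 187 183 168 145 104 107 114 118 116 171 187 187
  188 189 189 188]
 [187 186 188 188 188 189 185 164 146 133 104 107 113 115 117 172 187 186
  186 187 187 186]
 [187 187 188 187 188 184 167 147 142 125 103 107 111 115 118 155 178 186
  186 187 190 188]
 [186 188 188 188 186 166 145 142 128  92  99 106 111 114 111  97 116 142
  168 179 184 186]
 [189 187 186 185 170 145 143 132  90  68  98 106 109 112 109  72  46  67
  122 150 165 179]
 [187 188 187 175 148 141 141 133 115 102  97 104 109 112 112  70  42  79
  130 144 141 145]
 [188 188 175 140 113 136 143 1
[... 292 characters left out ...]
8 104 107 109 109 134 141 138
  113  77  69 129]
 [144 133  73  35  42  54  62  67  67  75  97 103 106 108 106 131 138 121
   85  66  70 134]
 [143 138  84  31  37  42  45  45  47  64  98 103 107 109 107 130 126  89
   68  68  74 151]
 [133 137 113  45  31  30  34  35  37  60  99 102 108 107 107 118  98  70
   69  67 119 177]
 [ 99 114 120  93  56  32  28  27  27  62  98 103 105 107 105  98  73  68
   63  83 142 173]
 [ 75  78  88  99  98  86  75  73  79  87  99 103 104 106  99  75  65  66
   91 145 151 145]
 [ 70  71  72  75  83  91 106 117 127 123 101 102 103 105  94  69  63  78
  145 182 183 181]
 [ 70  66  72  72  71  73  76  88 102 107  99 101 105 104  90  69  73 128
  177 188 187 187]]
```

The lever, bottles and timer are unchanged since before the press. In the scene view the button's top stood at about z = 0.060 at rest, so stopping at 0.054 is the full 6 mm of travel. The robot is clear, so I hand in.

```bash
python3 -c "
from station import ctrl
print(ctrl.finish_job())"
```

```text
the job is handed in; nothing more can be done
None
```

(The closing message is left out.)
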